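# Snap the retaining clip into the pivot pin's groove

### The arm

A 6-joint arm with a two-finger parallel gripper is mounted at the origin on the work surface. World frame = base frame: x ahead of the robot, y to its left, z up, the work surface at z = 0. Lengths are in m, angles in rad, forces in N, time in s.
With the tool pointing down it reaches from about 0.35 to 0.975 m from the base axis. Payload 4.9 kg.
Tool frame: the origin (TCP) lies at the very end of the fingers, on their centre line; the grasp point (between the pads) lies 19 mm behind it; z points along the fingers, x is the direction in which the jaws open and shut, and the axes are right-handed (so a half turn about z gives the same grasp; the last joint's range is limited). The gripper opens to 85 mm and grips with 20 to 120 N. Pads are 22 mm wide; open, the fingers measure 114 mm over their backs; the gripper's body (76 mm by 85 mm) begins 54 mm behind the grasp point. The pads swing forward as they close: fully open they stand 13 mm farther back than shut.
Start: joints at [-1.25, 0.053, 1.613, -0, 1.476, -0.119], TCP at [0.266, -0.566, 0.231] pointing down, gripper open.
Joint ranges: [-3.01, 3.01], [-1.01, 2.22], [0.06, 2.58], [-1.02, 4.17], [0.09, 2.62], [-3.14, 3.14]. Speed limits (rad/s): [2.57, 2.57, 3.14, 3.14, 3.14, 3.14].

### API

Orientations are given as a rotation vector (axis times angle).
In Python, from station import readout, viewer, ctrl, nets gives the robot as it stands. The module is installed in compiled form; this text tells all that it offers.
- The arm moves only by the tool step_arm, never from a script. Its argument "moves" is a list that holds one entry, the list of rows, each a list of 4 numbers: the shift along the world's x, y, z in cm, then the turn about the world's z in rad. In form: [[[dx, dy, dz, yaw], ...]]. A call has 1 to 10 rows; each row shifts and turns the commanded pose from where the row before left it; what a row does not reach is not made up. A row lasts 1/12 s, in which the tool goes at most 41.7 mm and 7.16 degrees, less where a joint would pass 70% of its speed; a pose out of reach is approached as far as the arm can. A call is refused whole if a number of a shift passes 4.17 or a number of a turn 0.125, either way. A call with a gripper value outside its range is refused whole. "grip" is the closure, from 0 (fully open) to 1 (shut), set as the call begins (left out, the last holds). The fingers move at their own pace and stop on an object; "squeeze" is the grip in N (left out, the last holds). Time passes only in rows, so rows that do not move let the fingers close. It gives the time, the measured TCP pose, the force and the opening at its end, in the units of the state.
- readout.get_obs(): the state, without advancing time (a new reading comes with each control period).
- viewer.get_image(name): name is "scene" or "top" or "wrist"; returns the picture (384x512x3 uint8, blue, green, red); there is no depth.
- viewer.calibration(name): a dict with "camera_matrix" (3x3 intrinsics, pixels), "R" (3x3) and "t" (3): a world point X has camera coordinates R X + t. Camera axes: x right, y down, z forward; pixel columns grow to the right and rows downward; lengths in m; the calibration is good to about 2 mm. A picture is of the moment at which its call begins: read the wrist's pose just before it. calibration takes no time and is no camera call; for the wrist camera it gives the pose at the moment of the call.
- ctrl.finish_job(): hands the job in, once; it reports no verdict.
Trained networks look in the newest picture that a camera, given by its name, has taken for a name from the list of things; names that differ only in an ending like _2 or _b are one class to them, and where a whole thing is asked for, a point or a joint stands for the part that bears it (a point fixed in the world has none). Each returns a list of dicts, best first, with "confidence" (0 to 1); they miss things now and then, are a little off and sometimes report something else, mostly with a low value. They report only what shows in the picture. A call takes as long as a camera call. They do not tell look-alikes from the thing itself.
- nets.masks_of(camera, thing): "region" (384x512 bool, what is visible of it) and "box" ([left, top, right, bottom] in pixels, round what is visible of it).
- nets.pinpoint(camera, thing): "at" ([column, row] in pixels: a listed point, or the origin of a listed thing).
The state is a dict: "t": time; "q": joint angles; "dq": joint speeds; "effort": joint torques, N m; "tool_pos": TCP position; "tool_rot": TCP orientation; "contact_force": force on the tool from outside, world axes, zero at the start; "wrist_torque": the same for the moment, N m; "opening": finger opening in m.
Only numpy, scipy, OpenCV 4.12 (cv2) and the standard library are available. Lean on these libraries where they do the work, as an engineer would, in place of code of your own. Each camera call takes 0.05 s, during which the arm holds its last target. There are 200 camera calls.

### The job

Take the spring clip with the orange tab out of the black rack, press it down over the steel pivot pin of the blue bracket until it snaps fully home in the pin's groove, then let go of it. The pin was not driven in to an exact depth, so find its groove by feel or by eye, and press gently: more than 20 N on the pin ruins its rubber bush. Leave the grey-tabbed clip and the other things on the bench where they are.

Things in the scene. Friction and masses are not known exactly. Their poses are not given: they have to be found in the camera images.
- clip_grip (a point): Grip point of the spring clip to fit: on the mid-line of its orange plastic tab, 44 mm above its ring centre. Tab 16 mm wide (x), 10 mm thick (y), from 19 to 55 mm above the ring centre; pinch it from above across its thickness (y). z points up out of the tab, y is the axis of the pin the clip fits. The clip (about 65 g) stands tab up in one of the rack's two stations, with 1.3 mm play in y.
- clip_ring (a point): Centre of the same clip's ring, 44 mm below clip_grip, same axes; it lies on the pin's axis when seated. Steel, 6 mm thick (y), 40 mm wide over two sprung jaws that reach 13 mm below this point. The mouth looks down: 15 mm wide between the jaw tips, 8.5 mm below this point, with 45 degree lead-ins. The underside of the bow, which rests on the groove's bottom, is 12 mm above this point.
- clip: The same clip, origin at the ring centre. Over the groove, pressing it down springs each jaw out by 4.5 mm; that takes about 8 to 14 N, then the resistance drops and the clip snaps home. Over the pin's full diameter the jaws cannot pass, however hard one presses.
- hub_face (a point): Point on the axis of the bracket's steel pin, 100 mm above the bench, in the outer face of the red lever's hub; y is the pin's axis, its free end towards -y, z up. Pin 32 mm in diameter; dark groove 9 mm wide (y), 24 mm in diameter. The pin is a tight fit and was not driven in to an exact depth: the middle of its groove lies anywhere from 9 to 31 mm out from this point towards -y (it stays there); no reading shows where.
- pin_touch (a point): Point 24 mm straight above hub_face, same axes. Coming down, the jaws first touch the pin with clip_ring about 23.5 mm above the axis if any part is over the full diameter, but only at about 18 mm if they are over the groove. 
- bracket: Blue steel bracket fixed to the bench: base 120 x 110 x 10 mm, origin at the centre of its underside; hub_face is at y -40 mm, z 100 mm in its frame. Its upright is at y +6 to +18 mm, 110 mm high. The red lever's hub, 36 mm in diameter, is round the pin from y -12 to -40 mm; the lever hangs to +x, lower than the pin. Beyond the groove come 20 mm of full diameter to the pin's end.
- bush (a joint): How far the pin and the red lever's hub are pushed down in their rubber bush, in m: 0 at rest, 0.001 more per 3 N of downward push after the first 2 N, 0.014 at most; it springs back. Beyond 0.006, which is a push of 20 N, the bush is ruined.
- rack: Black plastic clip rack fixed to the bench, 164 mm long (x), 60 mm deep (y), origin at the centre of its underside. A trough along x holds two clips, 37 mm to either side of the middle; its floor is at 12 mm, its walls reach to 34 mm.
- spare_grip (a point): Grip point of the other clip, with grey tab and wider dark jaws (50 mm over all), in the rack's other station. Not to be used.
- collar: Bystander: brass collar lying flat, 42 mm in diameter, 18 mm high, origin at the centre of its underside.
- wrench_grip (a point): Bystander: steel wrench, 160 mm long, lying flat beyond the work; point at the middle of its handle.
- spray: Bystander: standing spray can with a green band, 60 mm in diameter, 150 mm high, origin at the centre of its underside.
Mind the look-alikes: they are no part of the job. There is more than one size of the clip; the job needs the smaller.

How it is judged:
At the end, for the whole second after the job is handed in: The orange clip sits in the groove: its ring centre is within about 3 mm of the pin's axis in height (4 mm low) and 4 mm sideways, between 6 and 34 mm out from the lever's hub along the pin, square to the pin within 14 degrees, and at rest, released (z of clip_ring in the frame of hub_face between -0.004 and 0.003 m and x of clip_ring in the frame of hub_face between -0.004 and 0.004 m and y of clip_ring in the frame of hub_face between -0.034 and -0.006 m and angle between the y axis of clip_ring and the y axis of hub_face, either way round below 0.25 rad and linear speed of clip below 0.02 m/s); the robot touches nothing.
It fails at once if the pin is pressed down with more than 20 N (its rubber bush gives more than 6 mm) (value of joint bush above 0.006 m).
It fails at once if the grey clip is moved more than 20 mm (distance of spare_grip from where it was at the start of the episode above 0.02 m).
It fails at once if the collar, the wrench or the spray can is moved more than 20 mm (distance of any of collar, wrench_grip, spray from where it was at the start of the episode above 0.02 m).
It also fails if it takes over 67 s, if anything falls off the work surface, if the arm or the gripper's body presses on something with over 40 N, if the wrist force passes 120 N, or if a joint passes its speed limit or range.

## Working session

There is one attempt and no reset: what is moved stays moved. The work goes in short steps, Python scripts to look and compute and a tool call to move; the robot and the scene stay as the last step left them, time stands still between calls to the robot, and variables do not carry over. Pictures are saved under pics/ and viewed, about 8 in all and at most 12, crops included, and the job is handed in when it is done.

Besides the shell and the picture viewer there is one more tool, called after "Emit:" as name(argument=value, ...), one argument or row to a line, values as JSON. step_arm: Moves the arm, as the interface text tells. Its arguments: {"type":"object","properties":{"moves":{"type":"array","items":{"type":"array","items":{"type":"array","items":{"type":"number"}}}},"grip":{"type":"number"},"squeeze":{"type":"number"}},"required":["moves"]}

```bash
mkdir -p pics; cat > h.py <<'E'
import numpy as np, cv2
from station import readout, viewer, ctrl, nets
def ray(cam,uv,z,cal=None):
    c=cal or viewer.calibration(cam); K,R,t=map(np.array,(c["camera_matrix"],c["R"],c["t"]))
    d=R.T@np.linalg.inv(K)@np.array([uv[0],uv[1],1.]); o=-R.T@t
    return o+d*(z-o[2])/d[2]
def tri(obs):
    A=[];b=[]
    for cam,uv in obs:
        c=viewer.calibration(cam); K,R,t=map(np.array,(c["camera_matrix"],c["R"],c["t"]))
        d=R.T@np.linalg.inv(K)@np.array([uv[0],uv[1],1.]); d/=np.linalg.norm(d); o=-R.T@t
        P=np.eye(3)-np.outer(d,d); A.append(P); b.append(P@o)
    return np.linalg.lstsq(np.vstack(A),np.hstack(b),rcond=None)[0]
E
python3 - <<'E'
from h import *
np.set_printoptions(precision=4,suppress=True)
a=viewer.get_image("scene"); b=viewer.get_image("top")
cv2.imwrite("pics/s0.png",a);cv2.imwrite("pics/t0.png",b)
for th in ["clip_grip","clip_ring","hub_face","pin_touch","bracket","rack","spare_grip","collar","spray"]:
    P={}
    for c in ["scene","top"]:
        r=nets.pinpoint(c,th); P[c]=r
        print(th,c,[(np.round(x["at"],1).tolist(),round(x["confidence"],2)) for x in r[:3]])
    if P["scene"] and P["top"]: print("   ",tri([(c,P[c][0]["at"]) for c in P]))
o=readout.get_obs();print(o["t"],o["tool_pos"],o["tool_rot"],o["opening"])
E
```

```text
clip_grip scene [([206.1, 176.1], 0.77), ([221.2, 194.6], 0.69), ([249.7, 190.6], 0.66)]
clip_grip top [([280.5, 187.7], 0.45), ([313.2, 188.9], 0.44), ([160.4, 206.3], 0.37)]
    [ 0.6119 -0.162   0.1267]
clip_ring scene [([206.9, 192.5], 0.73), ([223.7, 210.1], 0.63)]
clip_ring top [([313.1, 191.1], 0.49), ([281.1, 187.9], 0.36)]
    [ 0.5968 -0.2547  0.0159]
hub_face scene [([306.0, 259.1], 0.94), ([318.3, 226.3], 0.25)]
hub_face top [([168.4, 193.3], 0.55), ([222.9, 253.0], 0.15)]
    [0.5813 0.1555 0.0988]
pin_touch scene [([309.6, 250.9], 0.9)]
pin_touch top [([163.9, 193.5], 0.91), ([229.6, 147.9], 0.3)]
    [0.5778 0.1611 0.1247]
bracket scene [([318.8, 296.0], 0.96)]
bracket top [([161.9, 205.1], 0.72)]
    [0.5621 0.1914 0.0081]
rack scene [([241.5, 214.0], 0.74)]
rack top [([278.1, 207.6], 0.63)]
    [ 0.5501 -0.1514 -0.0099]
spare_grip scene [([252.5, 187.6], 0.71)]
spare_grip top [([280.7, 212.7], 0.58)]
    [ 0.5234 -0.1482  0.0703]
collar scene [([318.9, 225.5], 0.76), ([249.9, 186.9], 0.41)]
collar top [([278.4, 213.5], 0.49), ([223.5, 250.7], 0.42), ([233.0, 147.5], 0.25)]
    [ 0.4681 -0.0763  0.0013]
spray scene [([161.9, 195.4], 0.84)]
spray top [([334.7, 156.4], 0.55)]
    [ 0.7028 -0.3251  0.0051]
1.0 [ 0.2661 -0.5655  0.2313] [-2.6525  1.6833 -0.    ] 0.08584126676531978
```

```bash
python3 - <<'E'
import cv2
a=cv2.imread("pics/s0.png");b=cv2.imread("pics/t0.png")
x=cv2.resize(a[120:330,130:390],None,fx=3,fy=3,interpolation=cv2.INTER_CUBIC)[:600,:800]
y=cv2.resize(b[110:290,110:370],None,fx=3,fy=3,interpolation=cv2.INTER_CUBIC)
cv2.imwrite("pics/s0c.png",x);cv2.imwrite("pics/t0c.png",y)
E
```

```text
(no output)
```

View pics/s0c.png

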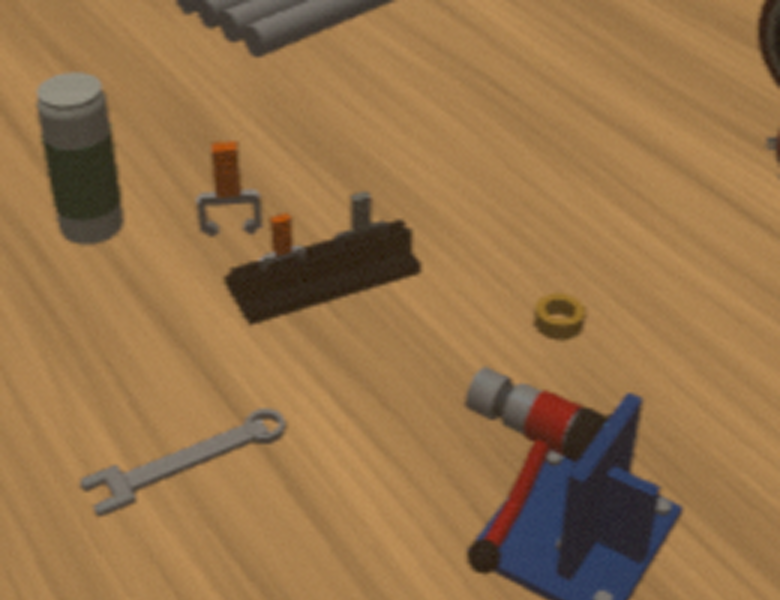

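View pics/t0c.png

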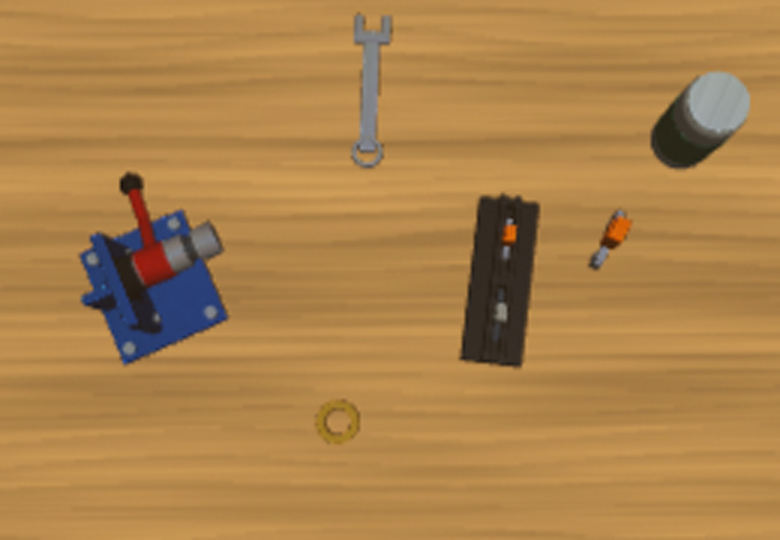

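The rack's left station, at scene (224,198) and top (280,187), holds the orange clip to fit. A bigger orange look-alike stands outside the rack at scene (206,176). The pin's groove shows between two bright sections, at about top (172,193).

```bash
python3 - <<'E'
from h import *
np.set_printoptions(precision=4,suppress=True)
print(tri([("scene",(221.2,194.6)),("top",(280.5,187.7))]))
print(ray("scene",(221.2,194.6),.069),ray("top",(280.5,187.7),.069))
T=lambda x,y:(110+x/3,110+y/3)
# rack ends, top rim edges z=.034
for p in [(508,200),(490,362)]: print("rack",ray("top",T(*p),.034))
for p in [(137,268),(167,260),(207,240)]: print("pin",ray("top",T(*p),.115))
c=viewer.calibration("wrist");R=np.array(c["R"]);print(R,-R.T@np.array(c["t"]),c["camera_matrix"])
E
```

```text
[ 0.6012 -0.155   0.0734]
[ 0.5991 -0.1608  0.069 ] [ 0.6013 -0.155   0.069 ]
rack [ 0.6393 -0.1554  0.034 ]
rack [ 0.4826 -0.1349  0.034 ]
pin [0.5658 0.1832 0.115 ]
pin [0.5727 0.1566 0.115 ]
pin [0.5904 0.1213 0.115 ]
[[ 0.426  -0.9047 -0.0005]
 [-0.871  -0.4103  0.2703]
 [-0.2448 -0.1147 -0.9628]] [ 0.3297 -0.5376  0.374 ] [[278.3017   0.     258.9876]
 [  0.     278.3017 197.5724]
 [  0.       0.       1.    ]]
```

Emit:
step_arm(
  moves=[
    [[2.1,2.55,0,-0.055],[2.1,2.55,0,-0.055],[2.1,2.55,0,-0.055],[2.1,2.55,0,-0.055],[2.1,2.55,0,-0.055],[2.1,2.55,0,-0.055],[2.1,2.55,0,-0.055],[2.1,2.55,0,-0.055],[2.1,2.55,0,-0.055],[2.1,2.55,0,-0.055]],
  ],
  grip=0.45,
)

```text
t: 1.83
tool_pos: [0.477, -0.3091, 0.2315]
tool_rot: [-2.092, 2.343, -0.001]
contact_force: [0.6, 0.0, -0.1]
opening: 0.0468
```

Emit:
step_arm(
  moves=[
    [[2.1,2.6,0,0],[2.1,2.6,0,0],[2.1,2.6,0,0],[2.1,2.6,0,0],[2.1,2.6,-1,0],[1.9,2.5,-2,0],[0,0,-1,0],[0,0,0,0],[0,0,0,0]],
  ],
)

```text
t: 2.58
tool_pos: [0.5995, -0.1555, 0.1904]
tool_rot: [2.095, -2.339, -0.002]
contact_force: [0.1, -0.0, -0.6]
opening: 0.0467
```

```bash
python3 - <<'E'
from h import *
np.set_printoptions(precision=4,suppress=True)
a=viewer.get_image("wrist"); cv2.imwrite("pics/w1.png",a)
o=readout.get_obs();print(o["t"],o["tool_pos"],o["tool_rot"],o["opening"],o["contact_force"])
for th,z in [("clip_grip",.069),("clip_ring",.025),("spare_grip",.069),("rack",0)]:
    for r in nets.pinpoint("wrist",th)[:2]: print(th,r["at"],r["confidence"],ray("wrist",r["at"],z))
E
```

```text
2.6333 [ 0.5999 -0.1562  0.1917] [ 2.0948 -2.341   0.0005] 0.04692220006429853 [0.4657 0.5749 0.1805]
clip_grip [257.2, 191.9] 0.69 [ 0.6016 -0.156   0.069 ]
clip_grip [363.6, 187.4] 0.62 [ 0.5945 -0.2605  0.069 ]
clip_ring [259.4, 184.7] 0.72 [ 0.5987 -0.1581  0.025 ]
clip_ring [343.7, 171.1] 0.69 [ 0.6037 -0.2545  0.025 ]
spare_grip [253.6, 261.2] 0.63 [ 0.5266 -0.1438  0.069 ]
rack [253.4, 205.6] 0.89 [ 0.567  -0.1469  0.    ]
```

View pics/w1.png

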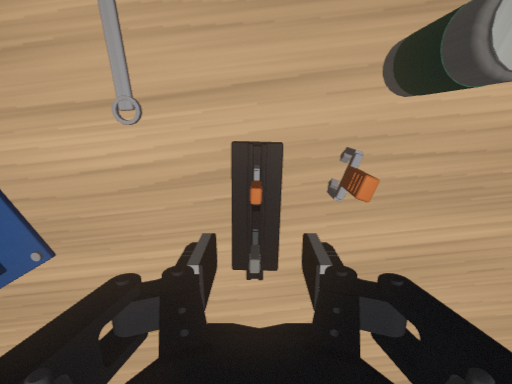

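The wrist view shows the orange clip in the rack at (257,192), with the jaws straddling it and square to the rack. The grey clip is at (254,261) and the bigger orange look-alike is off to the right at (360,184). I'm descending to grip.

Emit:
step_arm(
  moves=[
    [[0.1,0,-2.5,0],[0,0,-3,0],[0,0,-3,0],[0,0,-3,0],[0,0,-1.6,0],[0,0,-1.0,0],[0,0,0,0],[0,0,0,0]],
  ],
)

```text
t: 3.5
tool_pos: [0.6015, -0.1561, 0.0511]
tool_rot: [-2.095, 2.341, -0.001]
contact_force: [0.4, -0.2, 0.8]
opening: 0.047
```

Emit:
step_arm(
  moves=[
    [[0,0,0,0],[0,0,0,0],[0,0,0,0],[0,0,0,0],[0,0,0,0],[0,0,0,0],[0,0,0,0]],
  ],
  grip=1,
  squeeze=60,
)

```text
t: 4.08
tool_pos: [0.6025, -0.1543, 0.0521]
tool_rot: [-2.093, 2.338, -0.001]
contact_force: [0.6, 5.2, 3.8]
opening: 0.0088
```

Emit:
step_arm(
  moves=[
    [[0,0,0.5,0],[0,0,1.5,0],[0,0,3,0],[0,0,4,0],[0,0,4,0],[0,0,4,0],[0,0,3,0],[0,0,0,0]],
  ],
)

```text
t: 4.75
tool_pos: [0.6045, -0.1574, 0.261]
tool_rot: [-2.091, 2.336, -0.023]
contact_force: [1.7, -1.6, 1.1]
opening: 0.0091
```

Emit:
step_arm(
  moves=[
    [[0,1.5,0,0.05],[0,3,0,0.06],[0,3,0,0.06],[0,3,0,0.06],[0,3,0,0.06],[0,3,0,0.06],[0,3,0,0.06],[0,3,0,0.06],[0,2,0,0.05],[0,1,0,0]],
  ],
)

```text
t: 5.58
tool_pos: [0.6006, 0.1015, 0.25]
tool_rot: [2.629, -1.718, -0.0]
contact_force: [0.3, -0.0, -0.7]
opening: 0.0086
```

```bash
python3 - <<'E'
from h import *
np.set_printoptions(precision=4,suppress=True)
a=viewer.get_image("wrist"); cv2.imwrite("pics/w2.png",a)
o=readout.get_obs();print(o["t"],o["tool_pos"],o["tool_rot"],o["opening"],o["contact_force"])
for th,z in [("clip_grip",.27),("clip_ring",.23),("hub_face",.1),("pin_touch",.124),("bracket",0)]:
    for r in nets.pinpoint("wrist",th)[:2]: print(th,r["at"],r["confidence"],ray("wrist",r["at"],z))
E
```

```text
5.6333 [0.6007 0.1021 0.25  ] [-2.6285  1.7204  0.0007] 0.00880878516324569 [-0.1064  1.0777 -0.5095]
clip_grip [260.3, 267.4] 0.75 [0.6011 0.0979 0.27  ]
clip_ring [472.0, 265.8] 0.91 [ 0.6364 -0.0389  0.23  ]
clip_ring [258.4, 233.7] 0.85 [0.6016 0.098  0.23  ]
hub_face [203.0, 186.3] 0.89 [0.5776 0.1523 0.1   ]
hub_face [187.6, 171.9] 0.55 [0.5858 0.1729 0.1   ]
pin_touch [194.0, 191.3] 0.97 [0.5765 0.1562 0.124 ]
bracket [184.7, 171.7] 0.58 [0.5574 0.1929 0.    ]
bracket [257.4, 230.6] 0.25 [0.5156 0.0618 0.    ]
```

View pics/w2.png

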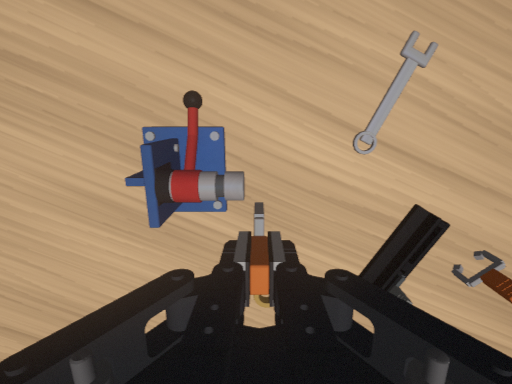

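The clip is held squarely in the jaws. The pin lies almost along the image's x axis at row ~186, with the dark groove at column ~219, between the hub at ~201 and the end at ~244. I'll measure it from a crop.

```bash
python3 - <<'E'
from h import *
np.set_printoptions(precision=4,suppress=True,linewidth=150)
a=cv2.imread("pics/w2.png")
cv2.imwrite("pics/w2c.png",cv2.resize(a[155:220,155:255],None,fx=8,fy=8,interpolation=cv2.INTER_CUBIC))
for r in (180,186,192): print(r,a[r,196:250].max(1).tolist())
for c in (208,220,235): print(c,a[160:212,c].max(1).tolist())
c=viewer.calibration("wrist");R=np.array(c["R"]);print(-R.T@np.array(c["t"]))
E
```

```text
180 [152, 139, 134, 140, 139, 140, 139, 140, 139, 140, 141, 140, 139, 140, 141, 141, 140, 140, 126, 94, 76, 75, 75, 76, 75, 76, 77, 92, 127, 142, 139, 141, 142, 140, 139, 139, 138, 140, 140, 139, 138, 137, 137, 137, 135, 135, 126, 103, 134, 174, 183, 182, 181, 182]
186 [163, 149, 141, 157, 157, 156, 156, 158, 157, 157, 157, 158, 159, 159, 158, 159, 158, 160, 135, 94, 89, 90, 89, 89, 90, 88, 90, 105, 140, 158, 156, 156, 155, 156, 157, 156, 155, 155, 153, 153, 153, 152, 153, 153, 153, 152, 138, 105, 127, 165, 175, 172, 172, 172]
192 [161, 150, 137, 146, 151, 153, 152, 152, 151, 151, 152, 153, 153, 153, 152, 152, 152, 152, 136, 100, 81, 81, 81, 81, 81, 81, 82, 99, 132, 149, 148, 148, 148, 146, 150, 149, 149, 148, 148, 149, 147, 146, 147, 149, 150, 150, 145, 118, 134, 173, 182, 183, 182, 181]
208 [139, 138, 139, 138, 139, 139, 139, 140, 139, 138, 138, 90, 89, 100, 111, 116, 121, 128, 133, 135, 139, 145, 147, 149, 151, 153, 159, 157, 156, 154, 152, 153, 153, 150, 147, 145, 141, 137, 131, 122, 108, 131, 134, 132, 132, 132, 132, 130, 131, 130, 132, 114]
220 [140, 141, 140, 139, 138, 139, 139, 139, 139, 140, 139, 138, 138, 139, 117, 58, 61, 66, 71, 72, 75, 78, 80, 83, 82, 85, 90, 88, 86, 86, 83, 82, 81, 79, 77, 76, 69, 130, 133, 133, 126, 91, 126, 142, 149, 149, 150, 148, 138, 131, 133, 124]
235 [183, 184, 185, 184, 182, 183, 185, 188, 190, 189, 188, 121, 92, 101, 109, 117, 121, 126, 132, 138, 139, 142, 144, 145, 148, 152, 153, 152, 150, 150, 149, 149, 149, 146, 144, 143, 140, 137, 130, 118, 141, 173, 175, 178, 181, 182, 176, 174, 179, 181, 181, 180]
[0.6657 0.1241 0.3929]
```

View pics/w2c.png

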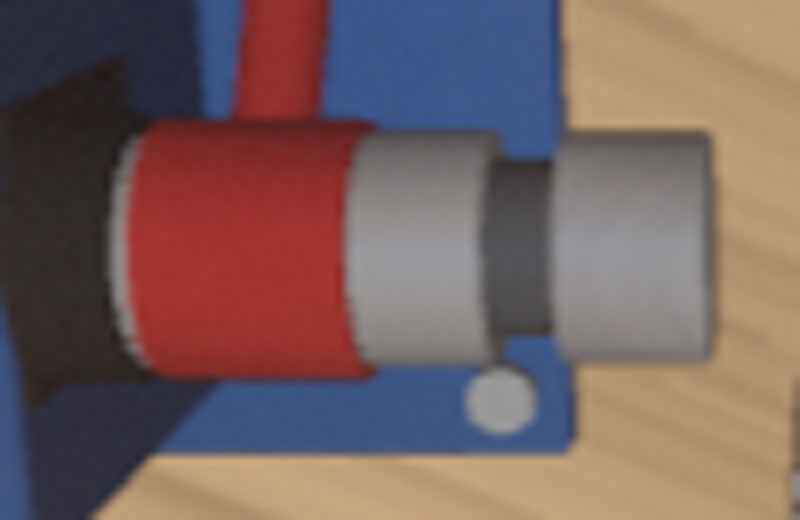

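```bash
python3 - <<'E'
from h import *
np.set_printoptions(precision=4,suppress=True,linewidth=150)
ax0=ray("wrist",(205,185.6),.1);ax1=ray("wrist",(240,185.6),.1)
# axis rows per column from silhouettes
a=cv2.imread("pics/w2.png")
u=ax1-ax0;u/=np.linalg.norm(u);print("axis",ax0,u,np.arctan2(u[0],-u[1]))
for n,c,z in [("hub",198.8,.118),("gL",214.3,.116),("gR",223.8,.116),("end",243.2,.116)]:
    p=ray("wrist",(c,186),z); s=(p-ax0)@u; print(n,s,ax0+s*u)
o=readout.get_obs();r=o["tool_rot"];print(o["tool_pos"],2*np.arctan2(r[1],r[0]))
R=cv2.Rodrigues(np.array(r))[0];print(R)
# held clip: ray at grip and ring columns in tool coords
for at,dz in [((260.3,267.4),.019),((258.4,233.7),-.025)]:
    p=ray("wrist",at,o["tool_pos"][2]+dz); print("tool frame",R.T@(p-o["tool_pos"]))
E
```

```text
axis [0.5793 0.1503 0.1   ] [ 0.3968 -0.9179  0.    ] 0.4079755304528162
hub -0.00272712101396525 [0.5782 0.1528 0.1   ]
gL 0.012662932776443881 [0.5843 0.1386 0.1   ]
gR 0.022367716270991482 [0.5882 0.1297 0.1   ]
end 0.04218604335792535 [0.596  0.1115 0.1   ]
[0.6012 0.0981 0.2502] -1.1631070212108354
[[ 0.3965 -0.918  -0.0001]
 [-0.918  -0.3965 -0.0007]
 [ 0.0006  0.0003 -1.    ]]
tool frame [ 0.0024  0.0013 -0.019 ]
tool frame [0.0013 0.002  0.025 ]
```

Emit:
step_arm(
  moves=[
    [[-0.4,0.9,0,0],[-0.7,1.6,0,0],[-0.4,1.0,-1,0],[0,0,-2,0],[0,0,-2.5,0],[0,0,-1.5,0],[0,0,-0.5,0],[0,0,0,0],[0,0,0,0],[0,0,0,0]],
  ],
)

```text
t: 6.72
tool_pos: [0.587, 0.1346, 0.1769]
tool_rot: [-2.625, 1.722, -0.003]
contact_force: [-0.4, 0.2, 0.2]
opening: 0.0088
```

```bash
python3 - <<'E'
from h import *
np.set_printoptions(precision=4,suppress=True)
a=viewer.get_image("wrist"); cv2.imwrite("pics/w3.png",a)
for i in range(3):
    o=readout.get_obs();print(o["t"],o["tool_pos"],o["contact_force"],o["opening"]); viewer.get_image("wrist")
cv2.imwrite("pics/w3c.png",cv2.resize(a[140:290,180:340],None,fx=4,fy=4,interpolation=cv2.INTER_CUBIC))
E
```

```text
6.7667 [0.5871 0.1345 0.1772] [-0.2974  0.1273 -0.0511] 0.008849150107908222
6.8167 [0.587  0.1346 0.1771] [-0.2798 -0.2729 -1.5736] 0.009079967493223247
6.8667 [0.5869 0.1345 0.1769] [ 0.3343  0.1919 -0.1149] 0.00869534759551983
```

View pics/w3c.png

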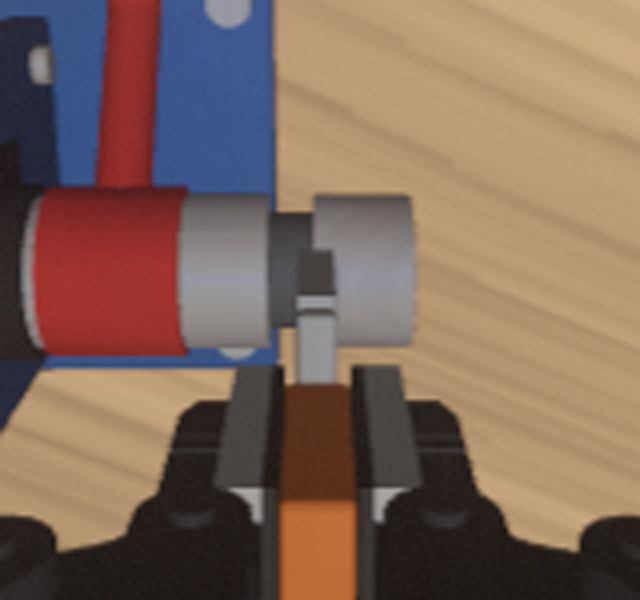

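```bash
python3 - <<'E'
from h import *
np.set_printoptions(precision=4,suppress=True)
viewer.get_image("wrist")
o=readout.get_obs(); R=cv2.Rodrigues(np.array(o["tool_rot"]))[0]; T=np.array(o["tool_pos"])
f=lambda p:R.T@(p-T)
print(T)
for c in (180+290/4,180+370/4): print("axis",f(ray("wrist",(c,207.7),.1)))
for n,c in [("gL",270),("gR",313),("end",413),("hub",182)]: print(n,f(ray("wrist",(180+c/4,207.7),.116)))
for th,dz in [("clip_grip",.019),("clip_ring",-.025),("hub_face",None),("pin_touch",None)]:
    for r in nets.pinpoint("wrist",th)[:1]:
        z=T[2]+dz if dz else (.1 if th=="hub_face" else .124); print(th,r["at"],f(ray("wrist",r["at"],z)))
E
```

```text
[0.5866 0.1345 0.1763]
axis [-0.0037  0.0007  0.0763]
axis [0.0128 0.0007 0.0763]
gL [-0.0071 -0.0044  0.0603]
gR [ 0.0011 -0.0044  0.0603]
end [ 0.0203 -0.0044  0.0604]
hub [-0.024  -0.0044  0.0603]
clip_grip [261.5, 270.1] [ 0.0029  0.0028 -0.019 ]
clip_ring [257.9, 234.6] [0.0009 0.0027 0.025 ]
hub_face [228.8, 210.3] [-0.0234  0.0032  0.0763]
pin_touch [221.8, 218.4] [-0.026   0.0016  0.0523]
```

Emit:
step_arm(
  moves=[
    [[-0.06,0.25,-0.4,0],[-0.05,0.2,-0.6,0],[0,0,-0.4,0],[0,0,0,0],[0,0,0,0],[0,0,0,0],[0,0,0,0],[0,0,0,0]],
  ],
)

```text
t: 7.83
tool_pos: [0.5852, 0.139, 0.1616]
tool_rot: [-2.627, 1.723, -0.001]
contact_force: [-0.1, -0.4, -0.6]
opening: 0.0086
```

```bash
python3 - <<'E'
from h import *
np.set_printoptions(precision=4,suppress=True)
a=viewer.get_image("wrist"); cv2.imwrite("pics/w4.png",a)
F=[]
for i in range(5):
    o=readout.get_obs();F.append(o["contact_force"]);viewer.get_image("wrist")
print(o["t"],o["tool_pos"],np.mean(F,0))
b=viewer.get_image("scene")
x=cv2.resize(a[150:275,190:315],None,fx=4.8,fy=4.8,interpolation=cv2.INTER_CUBIC)
y=cv2.resize(b[210:310,270:340][:, :],None,fx=2.8,fy=6/1.0*1.0,interpolation=cv2.INTER_CUBIC) if 0 else cv2.resize(b[200:300,270:303],None,fx=6,fy=6,interpolation=cv2.INTER_CUBIC)
cv2.imwrite("pics/w4c.png",np.hstack([x,y]))
E
```

```text
8.0833 [0.5851 0.139  0.1614] [ 0.1074 -0.0561 -1.1237]
```

View pics/w4c.png

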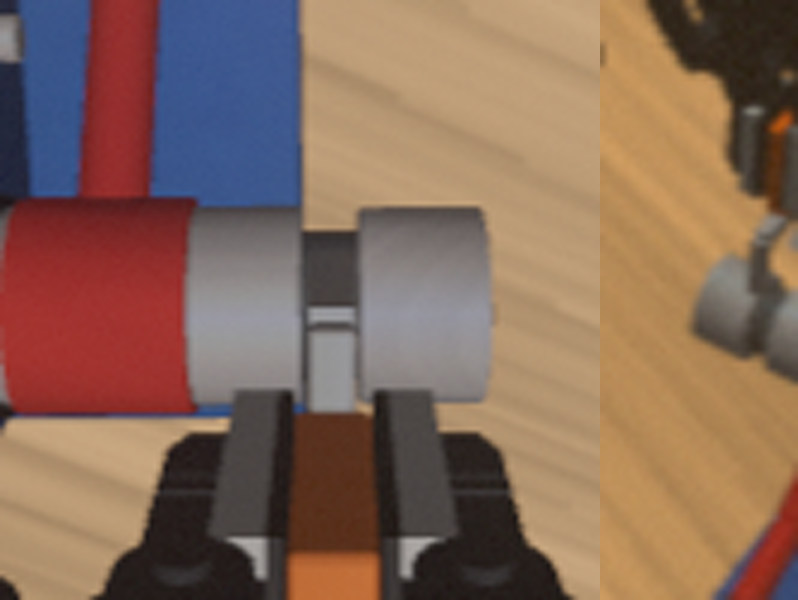

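The clip lies centred over the groove: clip centre at crop column 332, groove at 303–358. I'm lowering it gently.

Emit:
step_arm(
  moves=[
    [[0,0,-0.4,0],[0,0,-0.4,0],[0,0,-0.3,0],[0,0,-0.2,0],[0,0,-0.1,0],[0,0,-0.1,0],[0,0,0,0],[0,0,0,0]],
  ],
)

```text
t: 8.85
tool_pos: [0.5855, 0.1391, 0.1469]
tool_rot: [-2.626, 1.722, -0.002]
contact_force: [1.8, 0.1, 0.7]
opening: 0.0087
```

Emit:
step_arm(
  moves=[
    [[0,0,-0.1,0],[0,0,-0.1,0],[0,0,-0.1,0],[0,0,0,0],[0,0,0,0]],
  ],
)

```text
t: 9.27
tool_pos: [0.586, 0.1392, 0.1443]
tool_rot: [-2.625, 1.722, -0.003]
contact_force: [3.8, 1.4, 4.1]
opening: 0.0089
```

Contact is at groove depth with a sideways push toward +x, so the clip sits slightly off to −x. I'm correcting that.

Emit:
step_arm(
  moves=[
    [[0.06,0.02,0,0],[0.06,0.03,0,0],[0,0,0,0],[0,0,0,0]],
  ],
)

```text
t: 9.6
tool_pos: [0.5865, 0.1395, 0.1436]
tool_rot: [-2.626, 1.723, -0.001]
contact_force: [3.7, 1.4, 4.8]
opening: 0.0088
```

Emit:
step_arm(
  moves=[
    [[0.07,0.03,0,0],[0.07,0.03,0,0],[0,0,0,0],[0,0,0,0]],
  ],
)

```text
t: 9.93
tool_pos: [0.5873, 0.14, 0.143]
tool_rot: [2.626, -1.723, -0.001]
contact_force: [3.0, 1.1, 4.1]
opening: 0.0086
```

Emit:
step_arm(
  moves=[
    [[0.07,0.03,0,0],[0.07,0.03,0,0],[0,0,0,0],[0,0,0,0]],
  ],
)

```text
t: 10.27
tool_pos: [0.5881, 0.1404, 0.1428]
tool_rot: [2.625, -1.722, -0.003]
contact_force: [-0.8, -0.3, 4.4]
opening: 0.009
```

Emit:
step_arm(
  moves=[
    [[0,0,-0.1,0],[0,0,-0.1,0],[0,0,-0.1,0],[0,0,0,0],[0,0,0,0]],
  ],
)

```text
t: 10.68
tool_pos: [0.5884, 0.1404, 0.1408]
tool_rot: [2.625, -1.722, -0.002]
contact_force: [-1.3, -0.6, 9.3]
opening: 0.009
```

Emit:
step_arm(
  moves=[
    [[0,0,-0.1,0],[0,0,-0.1,0],[0,0,0,0],[0,0,0,0]],
  ],
)

```text
t: 11.02
tool_pos: [0.5886, 0.1404, 0.1393]
tool_rot: [2.626, -1.722, -0.001]
contact_force: [-0.9, -0.8, 10.3]
opening: 0.0091
```

Emit:
step_arm(
  moves=[
    [[0,0,-0.1,0],[0,0,-0.1,0],[0,0,0,0],[0,0,0,0]],
  ],
)

```text
t: 11.35
tool_pos: [0.5883, 0.1403, 0.1365]
tool_rot: [2.625, -1.722, -0.002]
contact_force: [-0.7, -0.6, 5.5]
opening: 0.0088
```

Emit:
step_arm(
  moves=[
    [[0,0,-0.1,0],[0,0,-0.1,0],[0,0,-0.1,0],[0,0,0,0],[0,0,0,0]],
  ],
)

```text
t: 11.77
tool_pos: [0.5872, 0.1405, 0.1302]
tool_rot: [2.625, -1.721, -0.006]
contact_force: [1.2, 0.9, -8.1]
opening: 0.0086
```

It snapped: the clip now pulls the tool down. I'm following it down until the force turns slightly positive.

Emit:
step_arm(
  moves=[
    [[0,0,-0.1,0],[0,0,-0.1,0],[0,0,-0.1,0],[0,0,0,0],[0,0,0,0]],
  ],
)

```text
t: 12.18
tool_pos: [0.5882, 0.1405, 0.1295]
tool_rot: [2.626, -1.722, -0.002]
contact_force: [-0.5, 0.1, -7.7]
opening: 0.0087
```

Emit:
step_arm(
  moves=[
    [[0,0,-0.1,0],[0,0,-0.1,0],[0,0,0,0],[0,0,0,0]],
  ],
)

```text
t: 12.52
tool_pos: [0.5887, 0.1405, 0.1282]
tool_rot: [2.626, -1.723, -0.001]
contact_force: [-2.4, -0.9, -4.8]
opening: 0.0087
```

Emit:
step_arm(
  moves=[
    [[0,0,-0.1,0],[0,0,-0.1,0],[0,0,0,0],[0,0,0,0]],
  ],
)

```text
t: 12.85
tool_pos: [0.5892, 0.1407, 0.1269]
tool_rot: [-2.627, 1.723, -0.001]
contact_force: [-3.0, -2.2, -1.2]
opening: 0.0091
```

Emit:
step_arm(
  moves=[
    [[0,0,-0.1,0],[0,0,-0.1,0],[0,0,0,0],[0,0,0,0]],
  ],
)

```text
t: 13.18
tool_pos: [0.5895, 0.1407, 0.1255]
tool_rot: [-2.626, 1.723, -0.002]
contact_force: [-5.4, -1.9, 5.7]
opening: 0.0089
```

Emit:
step_arm(
  moves=[
    [[-0.1,-0.04,-0.05,0],[0,0,0,0],[0,0,0,0]],
  ],
)

```text
t: 13.43
tool_pos: [0.5892, 0.1406, 0.1253]
tool_rot: [-2.625, 1.722, -0.004]
contact_force: [-2.8, -0.8, 5.8]
opening: 0.009
```

Emit:
step_arm(
  moves=[
    [[0,0,0,0],[0,0,0,0],[0,0,0,0],[0,0,0,0]],
  ],
  grip=0.6,
)

```text
t: 13.77
tool_pos: [0.5882, 0.1404, 0.1235]
tool_rot: [-2.627, 1.723, -0.0]
contact_force: [-0.3, 0.1, -0.1]
opening: 0.0346
```

Emit:
step_arm(
  moves=[
    [[0,0,1,0],[0,0,2,0],[0,0,3,0],[0,0,3,0],[0,0,3,0],[0,0,1,0],[0,0,0,0],[0,0,0,0],[0,0,0,0]],
  ],
)

```text
t: 14.52
tool_pos: [0.587, 0.1402, 0.2513]
tool_rot: [2.625, -1.722, -0.004]
contact_force: [-0.6, -0.5, -0.2]
opening: 0.0343
```

```bash
python3 - <<'E'
from h import *
np.set_printoptions(precision=4,suppress=True)
a=viewer.get_image("wrist"); b=viewer.get_image("scene"); viewer.get_image("top")
o=readout.get_obs();print(o["t"],o["tool_pos"],o["contact_force"])
P={}
for th in ("clip_ring","clip_grip","hub_face"):
  for c in ("wrist","scene","top"):
    P[c]=[(np.round(r["at"],1).tolist(),round(r["confidence"],2)) for r in nets.pinpoint(c,th)[:4]]
  print(th,P, ray("wrist",P["wrist"][0][0],.144 if th=="clip_grip" else .1) if P["wrist"] else 0)
x=cv2.resize(a[100:250,180:330],None,fx=4,fy=4,interpolation=cv2.INTER_CUBIC)
y=cv2.resize(b[220:320,280:313],None,fx=6,fy=6,interpolation=cv2.INTER_CUBIC)
cv2.imwrite("pics/f.png",np.hstack([x,y]))
E
```

```text
14.6667 [0.587  0.1402 0.2511] [-1.0059  0.2894 -0.0369]
clip_ring {'wrist': [([488.7, 248.3], 0.77), ([260.9, 187.7], 0.61)], 'scene': [([296.9, 253.9], 0.69), ([207.7, 201.6], 0.49)], 'top': [([304.9, 185.8], 0.75), ([177.9, 195.3], 0.59)]} [ 0.6258 -0.1355  0.1   ]
clip_grip {'wrist': [([484.3, 234.0], 0.9), ([261.6, 195.6], 0.69)], 'scene': [([297.3, 235.7], 0.57), ([207.9, 206.9], 0.49)], 'top': [([286.7, 176.8], 0.67), ([170.5, 188.4], 0.62)]} [ 0.6412 -0.0783  0.144 ]
hub_face {'wrist': [([239.9, 187.6], 0.87)], 'scene': [([310.0, 259.2], 0.86)], 'top': [([169.1, 192.6], 0.9), ([337.4, 156.9], 0.27)]} [0.5781 0.157  0.1   ]
```

View pics/f.png

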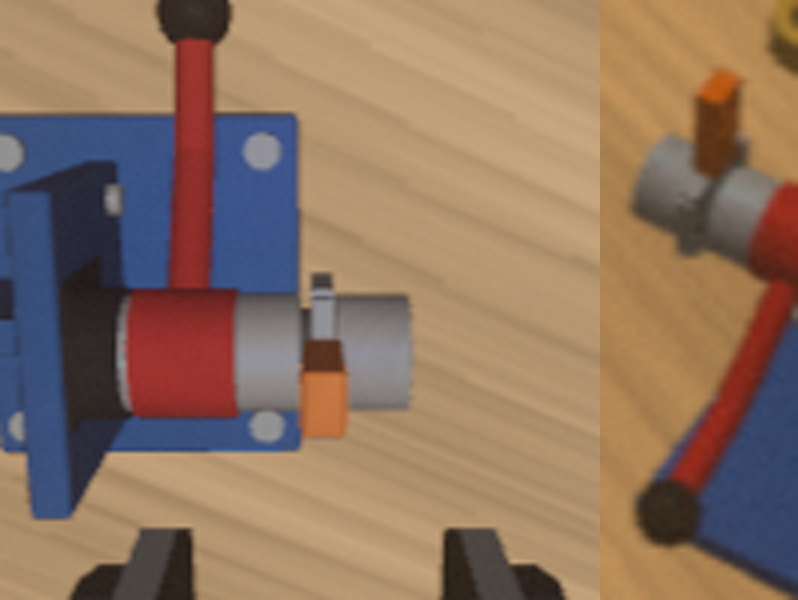

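The clip sits upright in the groove with its jaws round the pin. One numeric check of height and sideways position, then I hand in.

```bash
python3 - <<'E'
from h import *
np.set_printoptions(precision=4,suppress=True)
r=tri([("wrist",(260.9,187.7)),("scene",(296.9,253.9)),("top",(177.9,195.3))]);g=tri([("wrist",(261.6,195.6)),("scene",(297.3,235.7))]);h=tri([("wrist",(239.9,187.6)),("scene",(310,259.2)),("top",(169.1,192.6))])
print("ring",r,"grip",g,"hub",h)
u=np.array([.3965,-.918,0]);v=np.array([.918,.3965,0]);print("ring-hub x,y,z",(r-h)@v,-(r-h)@u,(r-h)[2],"grip-ring lateral",(g-r)@v,(g-r)@u)
E
```

```text
ring [0.5815 0.1313 0.0898] grip [0.5916 0.1386 0.1547] hub [0.5787 0.157  0.0995]
ring-hub x,y,z -0.007628308375585736 -0.02469785269601381 -0.009693762046327048 grip-ring lateral 0.012207709162039993 -0.0026973807587668715
```

The networks' ring point is noisy: it puts ring and grip 65 mm apart instead of 44. I'll check by projecting the seated clip's tab edges into the wrist image instead.

```bash
python3 - <<'E'
from h import *
np.set_printoptions(precision=1,suppress=True)
a=viewer.get_image("wrist")
c=viewer.calibration("wrist"); K,R,t=map(np.array,(c["camera_matrix"],c["R"],c["t"]))
u=np.array([.3965,-.918,0]);v=np.array([.918,.3965,0])
# axis row from end-part silhouette crop rows 295..408 -> px; groove col centre ~ crop 325
ax=ray("wrist",(180+380/4,100+351.5/4),.1,c); g=ray("wrist",(180+322/4,100+351.5/4),.1,c)
g=ax+((g-ax)@u)*u
def px(p): q=K@(R@p+t); return (q[:2]/q[2]-[180,100])*4
for lat in (-.004,0,.004):
  for dz in (0,.009):
    o=g+lat*v+[0,0,dz]
    print(lat,dz,"tab top far/near rows",px(o+.008*v+[0,0,.055])[1],px(o-.008*v+[0,0,.055])[1],"bow far edge rows (z 16,v 20)",px(o+.02*v+[0,0,.0])[1],px(o+.008*v+[0,0,.019])[1])
m=cv2.inRange(cv2.cvtColor(a,cv2.COLOR_BGR2HSV),(5,120,50),(18,255,255))[100:250,240:280]
print([(r*4,int(a[100+r,261].max())) for r in range(40,115)][::1])
E
```

```text
-0.004 0 tab top far/near rows 391.79742006624474 458.92567895262914 bow far edge rows (z 16,v 20) 293.7791552563466 353.71452455602923
-0.004 0.009 tab top far/near rows 403.0200800564837 472.309611267896 bow far edge rows (z 16,v 20) 300.1837932764363 362.3418506591289
0 0 tab top far/near rows 374.65255614635134 442.3575930682714 bow far edge rows (z 16,v 20) 279.12499173438175 338.5129928150359
0 0.009 tab top far/near rows 385.30976884994266 455.2158888941625 bow far edge rows (z 16,v 20) 285.11705226557 346.6967547595541
0.004 0 tab top far/near rows 357.35879151565825 425.6480723907514 bow far edge rows (z 16,v 20) 264.364748241632 323.1955772633328
0.004 0.009 tab top far/near rows 367.4400975139307 437.9710736668925 bow far edge rows (z 16,v 20) 269.93798485256025 330.92863384888733
[(160, 175), (164, 175), (168, 179), (172, 181), (176, 182), (180, 183), (184, 183), (188, 183), (192, 183), (196, 184), (200, 183), (204, 181), (208, 185), (212, 184), (216, 183), (220, 180), (224, 172), (228, 164), (232, 164), (236, 169), (240, 174), (244, 176), (248, 178), (252, 179), (256, 178), (260, 176), (264, 177), (268, 178), (272, 181), (276, 111), (280, 74), (284, 70), (288, 71), (292, 117), (296, 150), (300, 98), (304, 147), (308, 155), (312, 154), (316, 155), (320, 155), (324, 155), (328, 155), (332, 153), (336, 154), (340, 120), (344, 89), (348, 87), (352, 87), (356, 86), (360, 88), (364, 88), (368, 87), (372, 135), (376, 180), (380, 196), (384, 196), (388, 195), (392, 195), (396, 195), (400, 196), (404, 195), (408, 195), (412, 194), (416, 194), (420, 193), (424, 193), (428, 192), (432, 191), (436, 176), (440, 158), (444, 174), (448, 173), (452, 172), (456, 174)]
```

Measured tab rows are 372–437 for the top and 340 for the foot. A clip seated at height 0 and sideways 0 predicts 375–442 and 339, so it is seated and centred. Handing in.

```bash
python3 -c "
from station import ctrl; print(ctrl.finish_job())"
```

```text
the job is handed in; nothing more can be done
None
```

I took the small orange clip out of the rack, pressed it onto the pin's groove until it snapped home, let go of it, and handed the job in at about 15 s. `finish_job` gives no verdict, so the result rests on my own checks.

- **Groove:** I found it with the wrist camera, about 20 mm out from the hub. First touch came at groove depth, about 5 mm lower than the full diameter would have stopped the jaws.
- **Press:** The highest reading was about 10 N, taken at the end of each short move, so brief peaks in between went unseen. Resistance then dropped, the clip pulled itself down, and it seated on the groove's bottom at about 6 N.
- **Last checks:** With the gripper clear, the tool force was near zero. The close-up shows the clip upright in the groove, and its tab edges match a seated, centred clip to about 1 mm.
- **Disagreement:** Locating the clip from the networks' points put the ring about 10 mm low and 8 mm sideways. It also put ring and grip 65 mm apart instead of 44 mm, so I rejected it as noise.
- **Other objects:** I never worked near the grey clip, the larger orange look-alike, the collar, the wrench or the spray can. I did not measure their positions again at the end.

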